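# Sort the dismantled device into the right trays

## Task

The three parts of a taken-apart hand device stand in the wrong trays: put each upright into the tray that has its own outline - the round motor in the round tray, the square battery pack in the square tray, the oblong shell in the oblong tray. No tray has room for two, so stand one part on the cork mat meanwhile; in the end the mat is empty again. Do not knock any part over, and leave the jar, the mug and the screwdriver where they are.

Things in the scene. Friction and masses are not known exactly. Their poses are not given: they have to be found in the camera images.
- motor: Small electric motor standing upright, shaft up: steel can 36 mm in diameter and 60 mm tall, then a white neck 26 mm in diameter up to 72 mm, then a shaft 8 mm in diameter up to 82 mm; 0.18 kg. Origin: centre of its underside; z up along the shaft. It starts standing in the oblong tray
- battery: Battery pack standing upright: dark grey square block, 40 x 40 mm in plan, 70 mm tall, with a paper band and two brass contacts on top; 0.22 kg. Origin: centre of its underside; x and y normal to its side faces, z up. It starts standing in the round tray
- shell: Handle shell standing upright: blush-coloured plastic, oblong with round ends in plan, 58 mm along its x by 32 mm along its y, straight-sided, 85 mm tall; flat sides face its +-y; 0.13 kg. Origin: centre of its underside; z up. It starts standing in the square tray
- round_tray: Round tray, 74 mm outside and 66 mm inside diameter; the motor's place. Fixed to the desk. Grey plastic, walls 4 mm thick, lip 18 mm high above the desk all round, inner floor 4 mm above the desk. Origin: centre of the underside, on the desk; z up
- square_tray: Square tray, 78 x 78 mm outside, 70 x 70 mm inside; the battery pack's place. Fixed to the desk. Grey plastic, walls 4 mm thick, lip 18 mm high above the desk all round, inner floor 4 mm above the desk. Origin: centre of the underside, on the desk; z up, x and y normal to its walls
- oblong_tray: Oblong tray, 96 mm along its x by 64 mm along its y outside, 88 x 56 mm inside; the shell's place, which fits only with its length along the tray's x. Fixed to the desk. Grey plastic, walls 4 mm thick, lip 18 mm high above the desk all round, inner floor 4 mm above the desk. Origin: centre of the underside, on the desk; z up
- mat: Square cork mat, 100 x 100 mm, 4 mm thick, no lip, fixed, empty at the start: the free spot. Origin: centre of its underside, on the desk; x and y normal to its edges, z up
- jar: Bystander: closed jar with a green lid, 64 mm in diameter, 55 mm tall, on the desk. Origin: centre of its underside
- mug: Bystander: white mug, 76 mm in diameter, 85 mm tall, handle towards its +y, on the desk. Origin: centre of its underside
- screwdriver: Bystander: screwdriver 160 mm long lying on the desk, along its x, handle towards its -x. Origin: on the desk under it, near the middle of its length

How it is judged (in metres and radians):
On the way:
1. one of the three parts stands, let go, on the cork mat (((horizontal distance between motor and mat below 0.045 m and z of motor in the frame of mat between 0.002 and 0.009 m and angle between motor's own z axis and vertical below 0.15 rad and linear speed of motor below 0.03 m/s and contact force between the fingers and motor below 0.3 N) or (horizontal distance between battery and mat below 0.045 m and z of battery in the frame of mat between 0.002 and 0.009 m and angle between battery's own z axis and vertical below 0.15 rad and linear speed of battery below 0.03 m/s and contact force between the fingers and battery below 0.3 N) or (horizontal distance between shell and mat below 0.045 m and z of shell in the frame of mat between 0.002 and 0.009 m and angle between shell's own z axis and vertical below 0.15 rad and linear speed of shell below 0.03 m/s and contact force between the fingers and shell below 0.3 N))), for 0.2 s.
At the end, for the whole second after the job is handed in: Motor in the round tray, battery pack in the square tray, shell in the oblong tray: each on the floor inside the lip (origins within 24 mm in plan, which anywhere inside satisfies; underside within 5 mm of the floor), upright within 0.15 rad, released, at rest (horizontal distance between motor and round_tray below 0.024 m and z of motor in the frame of round_tray between 0.002 and 0.009 m and angle between each of motor, battery, shell's own z axis and vertical below 0.15 rad and linear speed of each of motor, battery, shell below 0.03 m/s and horizontal distance between battery and square_tray below 0.024 m and z of battery in the frame of square_tray between 0.002 and 0.009 m and horizontal distance between shell and oblong_tray below 0.024 m and z of shell in the frame of oblong_tray between 0.002 and 0.009 m); the robot touches nothing.
It fails at once if a part is knocked over (leans more than 0.8 rad) (angle between any of motor, battery, shell's own z axis and vertical above 0.8 rad).
It fails at once if the jar, the mug or the screwdriver is moved more than 30 mm from where it was (distance of any of jar, mug, screwdriver from where it was at the start of the episode above 0.03 m).
It also fails if it takes over 109 s, if anything falls off the work surface, if the arm or the gripper's body presses on something with over 40 N, if the wrist force passes 120 N, or if a joint passes its speed limit or range.

## Robot

A 6-joint arm with a two-finger parallel gripper is mounted at the origin on the work surface. World frame = base frame: x ahead of the robot, y to its left, z up, the work surface at z = 0. Lengths are in m, angles in degrees, forces in N, time in s.
With the tool pointing down it reaches from about 0.3 to 0.75 m from the base axis. Payload 8.5 kg.
Tool frame: the origin (TCP) lies midway between the tips of the shut fingers; the grasp point (between the pads) lies 19 mm behind it (env.pinch_z is the z of the grasp point in the tool frame, in m); z points along the fingers, y is the line along which they close (so a half turn about z gives the same grasp; the last joint's range is limited). The gripper opens to 85 mm and grips with 20 to 120 N. Pads are 22 mm wide; open, the fingers measure 114 mm over their backs; the gripper's body (76 mm by 85 mm) begins 54 mm behind the grasp point. The pads swing forward as they close: fully open they stand 13 mm farther back than shut.
Start: joints at [-80.231, 21.807, 74.336, -0, 83.858, -12.336], TCP at [0.207, -0.51, 0.231] pointing down, gripper open.
Joint ranges: [-178.18, 178.18], [-50.72, 133.34], [12.68, 142.11], [-81.47, 261.47], [9.98, 163.14], [-165.26, 165.26]. Speed limits (degrees/s): [136.94, 136.94, 180, 180, 180, 180].

## Interface

Orientations are given as a 3x3 rotation matrix whose columns are the frame's x, y, z axes.
In Python, from rig import env gives the robot as it stands.
- The arm moves only by the tool arm_command, never from a script. Its argument "deltas" is a list of rows, each an object of numbers: "rx", "ry", "rz": the turn, a rotation vector about the tool's x, y, z in rad; "dx", "dy", "dz": the shift along the tool's x, y, z in m; "fingers": the finger opening in m, from 0 to 0.0854. In form: [{"rx": .., "ry": .., "rz": .., "dx": .., "dy": .., "dz": .., "fingers": ..}, ...]. A call has 1 to 12 rows; each row shifts and turns the commanded pose from where the row before left it, along the tool's axes as they then stand; what a row does not reach is not made up. A row lasts 1/10 s, in which the tool goes at most 50 mm and 8.59 degrees, less where a joint would pass 70% of its speed; a pose out of reach is approached as far as the arm can. A call is refused whole if a number of a shift passes 0.05 or a number of a turn 0.15, either way. A call with a gripper value outside its range is refused whole. The fingers move at their own pace and stop on an object; "squeeze" is the grip in N (left out, the last holds). Time passes only in rows, so rows that do not move let the fingers close. It gives the time, the measured TCP pose, the force, the opening and the grip force at its end, in the units of the state.
- env.observe(): the state, without advancing time (a new reading comes with each control period).
- env.get_image(name): name is "scene" or "top"; returns a dict with "color" (420x560x3 uint8, blue, green, red), "camera_matrix" (3x3 intrinsics, pixels), "k1" (the pictures are not rectified: a ray, as slopes to the right and down, at radius r is drawn at 1 + k1 r^2 times it, then the intrinsics apply), "eye" and "orientation" of the camera in the world. Camera axes: x right, y up, looking along -z (the intrinsics and any distortion apply to the point x, -y, -z); pixel columns grow to the right and rows downward; lengths in m; the calibration is good to about 2 mm. A picture is of the moment at which its call begins. There is no depth.
- env.close_job(): hands the job in; it is judged then, once.
Trained networks look in a picture, given as the dict that the camera call returned (one of the last four; its "shot" number tells which), for a name from the list of things; names that differ only in an ending like _2 or _b are one class to them, and where a whole thing is asked for, a point or a joint stands for the part that bears it (a point fixed in the world has none). Each returns a list of dicts, best first, with "p" (0 to 1); they miss things now and then, are a little off and sometimes report something else, mostly with a low value. They report only what shows in the picture. A call takes as long as a camera call.
- env.look_for(query, picture): "box" ([left, top, right, bottom] in pixels, round what is visible of it).
- env.tip_of(query, picture): "location" ([column, row] in pixels: a listed point, or the origin of a listed thing).
The state is a dict: "time_s": time; "q": joint angles; "qvel": joint speeds; "joint_efforts": joint torques, N m; "position": TCP position; "tool_rot": TCP orientation; "ft_force": force on the tool from outside, world axes, zero at the start; "wrist_torque": the same for the moment, N m; "grip_width": finger opening in m; "gripper_force": force on a finger pad.
Only numpy, scipy, OpenCV 4.12 (cv2) and the standard library are available. Lean on these libraries where they do the work, as an engineer would, in place of code of your own. Each camera call takes 0.05 s, during which the arm holds its last target. There are 200 camera calls.

## Working session

There is one attempt and no reset: what is moved stays moved. The work goes in short steps, Python scripts to look and compute and a tool call to move; the robot and the scene stay as the last step left them, time stands still between calls to the robot, and variables do not carry over. Pictures are saved under pics/ and viewed, at most 14 in all, crops included, and the job is handed in when it is done.

Besides the shell and the picture viewer there is one more tool, called after "Emit:" as name([rows], argument=value, ...), one row to a line, values as JSON. arm_command: Moves the arm, as the interface text tells. Its arguments: {"type":"object","properties":{"deltas":{"type":"array"},"squeeze":{"type":"number"}},"required":["deltas"]}

```bash
mkdir -p pics; ls; cat > h.py <<'E'
import numpy as np, cv2
from rig import env
def px2w(P,uv,z):
    K=np.array(P["camera_matrix"]);k=P["k1"]
    d=np.array([(uv[0]-K[0,2])/K[0,0],(uv[1]-K[1,2])/K[1,1]])
    s=d.copy()
    for _ in range(30): s=d/(1+k*(s@s))
    r=np.array(P["orientation"])@np.array([s[0],-s[1],-1.])
    e=np.array(P["eye"]); return e+r*(z-e[2])/r[2]
def w2px(P,X):
    K=np.array(P["camera_matrix"]);k=P["k1"]
    c=np.array(P["orientation"]).T@(np.array(X)-np.array(P["eye"]))
    s=np.array([c[0],-c[1]])/-c[2]; s=s*(1+k*(s@s))
    return np.array([K[0,0]*s[0]+K[0,2],K[1,1]*s[1]+K[1,2]])
E
python3 - <<'E'
from h import *
names="motor battery shell round_tray square_tray oblong_tray mat jar mug screwdriver".split()
zs=dict(motor=.004,battery=.004,shell=.004)
o=env.observe();print(o["time_s"],o["position"],np.round(o["tool_rot"],3).tolist(),o["grip_width"],env.pinch_z)
for c in("top","scene"):
    P=env.get_image(c);cv2.imwrite(f"pics/{c}0.png",P["color"]);print(c,np.round(P["eye"],3),P["k1"])
    for n in names:
        t=env.tip_of(n,P)[:1];b=env.look_for(n,P)[:1]
        print(n,[(np.round(x["location"]),round(x["p"],2),np.round(px2w(P,x["location"],zs.get(n,0))[:2],3)) for x in t],[(np.round(x["box"]),round(x["p"],2)) for x in b])
E
```

```text
pics
0.0 [ 0.20691841 -0.50925619  0.23069865] [[0.927, 0.376, -0.0], [0.376, -0.927, 0.002], [0.0, -0.001, -1.0]] 0.08538293149316165 -0.0187
top [0.453 0.068 1.062] -0.10280427436463405
motor [(array([339., 206.]), 0.48, array([ 0.636, -0.092]))] [(array([334., 198., 350., 214.]), 0.48)]
battery [(array([261., 211.]), 0.96, array([0.629, 0.1  ]))] [(array([249., 196., 267., 221.]), 0.93)]
shell [(array([413., 272.]), 0.64, array([ 0.469, -0.268]))] [(array([404., 260., 430., 283.]), 0.94)]
round_tray [(array([262., 211.]), 0.75, array([0.628, 0.098]))] []
square_tray [(array([414., 274.]), 0.8, array([ 0.465, -0.27 ]))] [(array([391., 252., 434., 297.]), 0.61)]
oblong_tray [(array([342., 207.]), 0.85, array([ 0.633, -0.102]))] []
mat [(array([207., 267.]), 0.64, array([0.495, 0.233]))] [(array([181., 239., 234., 298.]), 0.81)]
jar [(array([311., 149.]), 0.82, array([ 0.785, -0.028]))] [(array([297., 133., 324., 161.]), 0.72)]
mug [(array([155., 203.]), 0.88, array([0.655, 0.364]))] [(array([129., 181., 169., 230.]), 0.8)]
screwdriver [(array([309., 287.]), 0.75, array([ 0.441, -0.0
[... 398 characters left out ...]
, 0.85)]
round_tray [(array([311., 217.]), 0.54, array([0.629, 0.111]))] [(array([293., 205., 325., 228.]), 0.65)]
square_tray [(array([132., 214.]), 0.65, array([ 0.457, -0.261]))] [(array([103., 198., 155., 231.]), 0.62)]
oblong_tray [(array([224., 242.]), 0.64, array([ 0.626, -0.095]))] [(array([212., 222., 246., 265.]), 0.72)]
mat [(array([329., 174.]), 0.84, array([0.498, 0.235]))] [(array([307., 159., 356., 187.]), 0.73)]
jar [(array([286., 286.]), 0.57, array([ 0.788, -0.025]))] [(array([269., 259., 304., 296.]), 0.69)]
mug [(array([406., 194.]), 0.56, array([0.648, 0.368]))] []
screwdriver [(array([235., 186.]), 0.68, array([ 0.45 , -0.009]))] [(array([199., 176., 254., 186.]), 0.6)]
```

```bash
python3 - <<'E'
import cv2
a=cv2.imread("pics/top0.png")
cv2.imwrite("pics/t1.png",cv2.resize(a[120:310,120:440],None,fx=2.5,fy=2.5,interpolation=cv2.INTER_CUBIC))
t=[a[y:y+60,x:x+60] for x,y in((230,180),(312,176),(383,244),(177,238))]
t=[cv2.resize(i,None,fx=6.6,fy=5*1,interpolation=cv2.INTER_CUBIC) if 0 else cv2.resize(i,(300,300),interpolation=cv2.INTER_CUBIC) for i in t]
cv2.imwrite("pics/t2.png",cv2.vconcat([cv2.hconcat(t[:2]),cv2.hconcat(t[2:])]))
E
```

```text
(no output)
```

View pics/t1.png

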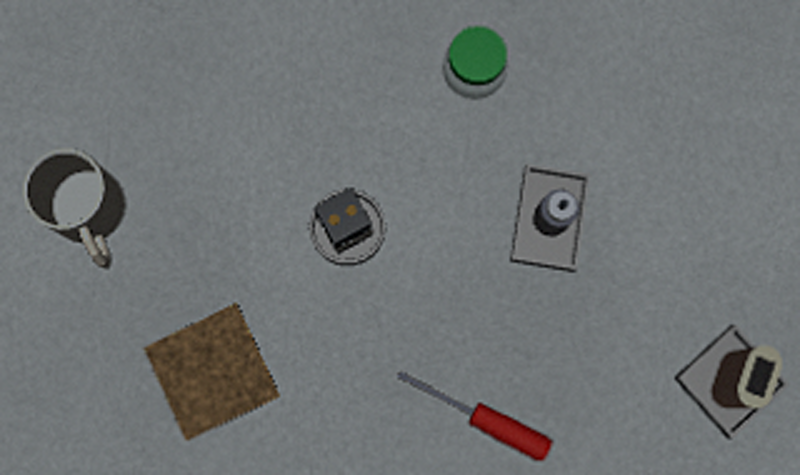

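View pics/t2.png

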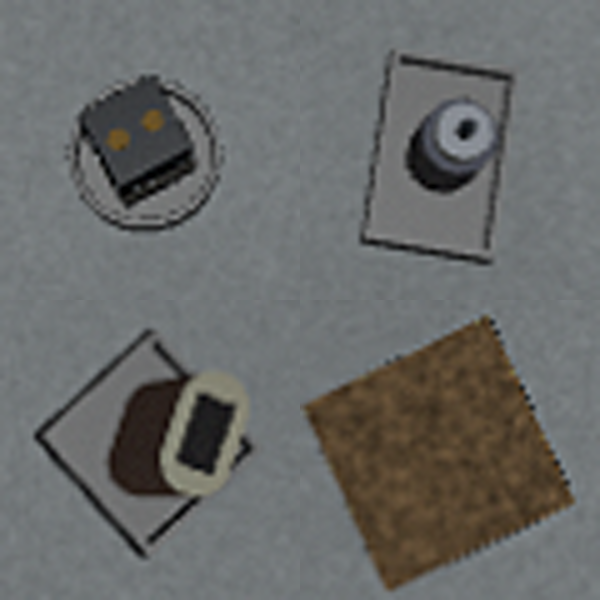

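```bash
python3 - <<'E'
from h import *
P=env.get_image("top");a=P["color"]
def rep(n,uv,z):
    W=np.array([px2w(P,p,z)[:2] for p in uv]).astype(np.float32)
    r=cv2.minAreaRect(W*1000); b=cv2.boxPoints(r);e=b[1]-b[0];f=b[2]-b[1]
    L=e if np.hypot(*e)>=np.hypot(*f) else f
    print(n,np.round(r[0],1),np.round(r[1],1),"long yaw",round(np.degrees(np.arctan2(L[1],L[0]))%180,1))
g=lambda pts,x,y:[(u/5+x-.4,v/5+y-.4) for u,v in pts]
rep("oblong",g([(92,53),(213,73),(190,262),(62,240)],312,176),.018)
rep("square",g([(150,30),(38,135),(143,253),(250,148)],383,244),.018)
rep("mat",g([(190,17),(3,107),(92,290),(275,200)],177,238),.004)
rep("batt",g([(80,115),(155,75),(193,150),(122,190)],230,180),.074)
S=8
def seg(n,x0,y0,x1,y1,f,z):
    c=cv2.resize(a[y0:y1,x0:x1],None,fx=S,fy=S,interpolation=cv2.INTER_CUBIC).astype(int)
    m=f(c).astype(np.uint8);_,l,st,_=cv2.connectedComponentsWithStats(m);k=1+st[1:,4].argmax()
    ys,xs=np.where(l==k);h=cv2.convexHull(np.stack([xs,ys],1).astype(np.int32))[:,0]
    rep(n,[((u+.5)/S-.5+x0,(v+.5)/S-.5+y0) for u,v in h],z)
# colours
for n,u,v in(("shelltop",418,268),("inner",425,270),("trayfl",396,272),("battop",257,202),("mneck",340,200),("can",347,206)):print(n,a[v,u])
seg("shelltop",400,255,436,290,lambda c:(c[...,2]-c[...,0]>12)&(c[...,2]>110),.089)
seg("motorneck",325,190,360,220,lambda c:(c.min(2)>150),.076)
E
```

```text
oblong [631.6 -92.4] [62.9 94.5] long yaw 168.8
square [ 469.4 -260.6] [75.1 76.3] long yaw 129.9
mat [491.  238.4] [ 98.3 100. ] long yaw 114.7
batt [628.2 105.9] [40.  39.1] long yaw 28.1
shelltop [123 138 137]
inner [29 31 31]
trayfl [117 116 114]
battop [66 63 61]
mneck [151 144 140]
can [145 140 135]
shelltop [ 470.6 -265.3] [31.9 56.9] long yaw 157.2
motorneck [624.2 -89.5] [1.2 1. ] long yaw 42.8
```

```bash
cat >> h.py <<'E'
def to(x,y,z,yaw):
    "remaining shift in tool axes (z = height of grasp point), turn as rz"
    o=env.observe();R=np.array(o["tool_rot"]);d=np.array([x,y,z+env.pinch_z])-o["position"]
    cy=np.degrees(np.arctan2(R[1,0],R[0,0]));dyaw=(yaw-cy+90)%180-90
    t=R.T@d
    c,s=np.cos(np.radians(yaw)),np.sin(np.radians(yaw))
    print("shift now",np.round(t,4),"rz",round(-np.radians(dyaw),3),"tilt",np.round(R[:,2],3),"q6",round(o["q"][5]),"| xy after turn: ",np.round([d[0]*c+d[1]*s,d[0]*s-d[1]*c],4))
E
python3 - <<'E'
from h import *
P=env.get_image("top")
print(px2w(P,(344.6,201.6),.078),px2w(P,(259,210.6),.018))
to(.628,.104,.2,28)
E
```

```text
[ 0.63331981 -0.09504314  0.078     ] [0.62664133 0.10404333 0.018     ]
shift now [ 0.621 -0.41   0.05 ] rz -0.103 tilt [-0.  0. -1.] q6 -12 | xy after turn:  [ 0.6598 -0.3441]
```

Emit:
arm_command([
  {"dx": 0.0295, "dy": -0.0195},
  {"dx": 0.0295, "dy": -0.0195},
  {"dx": 0.0295, "dy": -0.0195},
  {"dx": 0.0295, "dy": -0.0195},
  {"dx": 0.0295, "dy": -0.0195},
  {"dx": 0.0295, "dy": -0.0195},
  {"dx": 0.0295, "dy": -0.0195},
  {"dx": 0.0295, "dy": -0.0195},
  {"dx": 0.0295, "dy": -0.0195},
  {"dx": 0.0295, "dy": -0.0195},
  {"dx": 0.0295, "dy": -0.0195},
  {"dx": 0.0295, "dy": -0.0195},
])

```text
invalid input
```

Emit:
arm_command([
  {"dx": 0.0295, "dy": -0.0195},
  {"dx": 0.0295, "dy": -0.0195},
  {"dx": 0.0295, "dy": -0.0195},
  {"dx": 0.0295, "dy": -0.0195},
  {"dx": 0.0295, "dy": -0.0195},
  {"dx": 0.0295, "dy": -0.0195},
  {"dx": 0.0295, "dy": -0.0195},
  {"dx": 0.0295, "dy": -0.0195},
  {"dx": 0.0295, "dy": -0.0195},
  {"rz": -0.1},
  {},
  {},
])

```text
invalid input
```

```bash
python3 - <<'E'
from h import *
to(.628,.104,.055,28)
print(env.observe()["position"])
E
```

```text
shift now [ 0.621 -0.41   0.195] rz -0.103 tilt [-0.  0. -1.] q6 -12 | xy after turn:  [ 0.6598 -0.3441]
[ 0.20696649 -0.50953063  0.23130211]
```

Emit:
arm_command([
  {"rx": 0, "ry": 0, "rz": 0, "dx": 0.0295, "dy": -0.0195, "dz": 0, "fingers": 0.085},
])

```text
time_s: 2.3
position: [0.2257, -0.4822, 0.2308]
tool_rot: [[0.928, 0.373, -0.0], [0.373, -0.928, -0.001], [-0.001, 0.0, -1.0]]
ft_force: [1.7, 0.2, -0.9]
grip_width: 0.0846
gripper_force: 0.0
```

Emit:
arm_command([
  {"rx": 0, "ry": 0, "rz": 0, "dx": 0.04, "dy": -0.0265, "dz": 0, "fingers": 0.085},
  {"rx": 0, "ry": 0, "rz": 0, "dx": 0.04, "dy": -0.0265, "dz": 0, "fingers": 0.085},
  {"rx": 0, "ry": 0, "rz": 0, "dx": 0.04, "dy": -0.0265, "dz": 0, "fingers": 0.085},
  {"rx": 0, "ry": 0, "rz": 0, "dx": 0.04, "dy": -0.0265, "dz": 0, "fingers": 0.085},
  {"rx": 0, "ry": 0, "rz": 0, "dx": 0.04, "dy": -0.0265, "dz": 0, "fingers": 0.085},
  {"rx": 0, "ry": 0, "rz": 0, "dx": 0.04, "dy": -0.0265, "dz": 0, "fingers": 0.085},
  {"rx": 0, "ry": 0, "rz": 0, "dx": 0.04, "dy": -0.0265, "dz": 0, "fingers": 0.085},
  {"rx": 0, "ry": 0, "rz": 0, "dx": 0.04, "dy": -0.0265, "dz": 0, "fingers": 0.085},
  {"rx": 0, "ry": 0, "rz": 0, "dx": 0.04, "dy": -0.0265, "dz": 0, "fingers": 0.085},
  {"rx": 0, "ry": 0, "rz": 0, "dx": 0.04, "dy": -0.0265, "dz": 0, "fingers": 0.085},
  {"rx": 0, "ry": 0, "rz": 0, "dx": 0.04, "dy": -0.0265, "dz": 0, "fingers": 0.085},
  {"rx": 0, "ry": 0, "rz": 0, "dx": 0.04, "dy": -0.0265, "dz": 0, "fingers": 0.085},
])

```text
time_s: 3.5
position: [0.5529, -0.0032, 0.2315]
tool_rot: [[0.926, 0.376, 0.0], [0.376, -0.926, -0.0], [0.0, 0.0, -1.0]]
ft_force: [0.3, -0.3, 0.1]
grip_width: 0.0851
gripper_force: 0.0
```

Emit:
arm_command([
  {"rx": 0, "ry": 0, "rz": 0, "dx": 0.04, "dy": -0.0265, "dz": 0, "fingers": 0.085},
  {"rx": 0, "ry": 0, "rz": 0, "dx": 0.03, "dy": -0.02, "dz": 0, "fingers": 0.085},
  {"rx": 0, "ry": 0, "rz": -0.1, "dx": 0.02, "dy": -0.01, "dz": 0, "fingers": 0.085},
  {"rx": 0, "ry": 0, "rz": 0, "dx": 0, "dy": 0, "dz": 0, "fingers": 0.085},
  {"rx": 0, "ry": 0, "rz": 0, "dx": 0, "dy": 0, "dz": 0, "fingers": 0.085},
])

```text
time_s: 4.0
position: [0.614, 0.0811, 0.231]
tool_rot: [[0.885, 0.466, -0.001], [0.466, -0.885, -0.0], [-0.001, -0.0, -1.0]]
ft_force: [0.4, 0.4, 0.0]
grip_width: 0.085
gripper_force: 0.0
```

```bash
python3 - <<'E'
from h import *
to(.628,.104,.055,28)
print(env.observe()["position"])
E
```

```text
shift now [ 0.0232 -0.0137  0.1947] rz -0.004 tilt [-0.001 -0.    -1.   ] q6 59 | xy after turn:  [ 0.0232 -0.0137]
[0.61397298 0.08105655 0.23099111]
```

Emit:
arm_command([
  {"rx": 0, "ry": 0, "rz": 0, "dx": 0.0232, "dy": -0.0137, "dz": 0, "fingers": 0.085},
  {"rx": 0, "ry": 0, "rz": 0, "dx": 0, "dy": 0, "dz": 0.03, "fingers": 0.085},
  {"rx": 0, "ry": 0, "rz": 0, "dx": 0, "dy": 0, "dz": 0.03, "fingers": 0.085},
  {"rx": 0, "ry": 0, "rz": 0, "dx": 0, "dy": 0, "dz": 0.03, "fingers": 0.085},
  {"rx": 0, "ry": 0, "rz": 0, "dx": 0, "dy": 0, "dz": 0.03, "fingers": 0.085},
  {"rx": 0, "ry": 0, "rz": 0, "dx": 0, "dy": 0, "dz": 0.025, "fingers": 0.085},
])

```text
time_s: 4.6
position: [0.6274, 0.1027, 0.0851]
tool_rot: [[0.886, 0.464, -0.001], [0.464, -0.886, -0.0], [-0.001, -0.0, -1.0]]
ft_force: [0.1, -0.2, 0.1]
grip_width: 0.0849
gripper_force: 0.0
```

```bash
python3 - <<'E'
from h import *
to(.628,.104,.055,28)
P=env.get_image("scene");cv2.imwrite("pics/s1.png",cv2.resize(P["color"][120:280,220:420],None,fx=3,fy=3))
E
```

```text
shift now [ 0.0012 -0.0009  0.0488] rz -0.006 tilt [-0.001 -0.    -1.   ] q6 61 | xy after turn:  [ 0.0011 -0.0009]
```

View pics/s1.png

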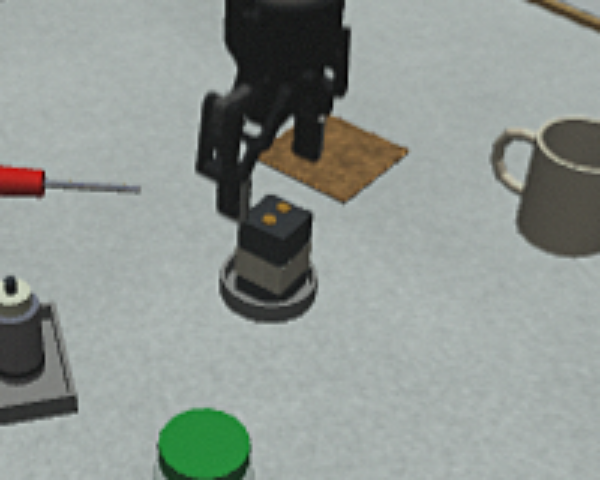

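Emit:
arm_command([
  {"rx": 0, "ry": 0, "rz": 0, "dx": 0.001, "dy": -0.001, "dz": 0.025, "fingers": 0.085},
  {"rx": 0, "ry": 0, "rz": 0, "dx": 0, "dy": 0, "dz": 0.024, "fingers": 0.085},
  {"rx": 0, "ry": 0, "rz": 0, "dx": 0, "dy": 0, "dz": 0, "fingers": 0.085},
  {"rx": 0, "ry": 0, "rz": 0, "dx": 0, "dy": 0, "dz": 0, "fingers": 0.05},
  {"rx": 0, "ry": 0, "rz": 0, "dx": 0, "dy": 0, "dz": 0, "fingers": 0.044},
  {"rx": 0, "ry": 0, "rz": 0, "dx": 0, "dy": 0, "dz": 0, "fingers": 0.03},
  {"rx": 0, "ry": 0, "rz": 0, "dx": 0, "dy": 0, "dz": 0, "fingers": 0.03},
  {"rx": 0, "ry": 0, "rz": 0, "dx": 0, "dy": 0, "dz": 0, "fingers": 0.03},
  {"rx": 0, "ry": 0, "rz": 0, "dx": 0, "dy": 0, "dz": 0, "fingers": 0.03},
  {"rx": 0, "ry": 0, "rz": 0, "dx": 0, "dy": 0, "dz": 0, "fingers": 0.03},
], squeeze=40)

```text
time_s: 5.65
position: [0.6293, 0.1054, 0.0389]
tool_rot: [[0.884, 0.467, 0.002], [0.467, -0.884, -0.0], [0.002, 0.001, -1.0]]
ft_force: [-0.4, -0.5, 7.0]
grip_width: 0.0393
gripper_force: 41.7
```

Emit:
arm_command([
  {"rx": 0, "ry": 0, "rz": 0, "dx": 0, "dy": 0, "dz": -0.02, "fingers": 0.03},
  {"rx": 0, "ry": 0, "rz": 0, "dx": 0, "dy": 0, "dz": -0.03, "fingers": 0.03},
  {"rx": 0, "ry": 0, "rz": 0, "dx": 0, "dy": 0, "dz": -0.03, "fingers": 0.03},
  {"rx": 0, "ry": 0, "rz": 0, "dx": 0, "dy": 0, "dz": 0, "fingers": 0.03},
  {"rx": 0, "ry": 0, "rz": 0, "dx": 0, "dy": 0, "dz": 0, "fingers": 0.03},
])

```text
time_s: 6.15
position: [0.6285, 0.1054, 0.1174]
tool_rot: [[0.884, 0.467, 0.0], [0.467, -0.884, -0.0], [0.0, 0.0, -1.0]]
ft_force: [-0.8, -0.4, -2.4]
grip_width: 0.0395
gripper_force: 40.9
```

```bash
python3 - <<'E'
from h import *
to(.494,.236,.058,28)
E
```

```text
shift now [-0.058  -0.1783  0.0781] rz -0.003 tilt [ 0. -0. -1.] q6 61 | xy after turn:  [-0.0574 -0.1784]
```

Emit:
arm_command([
  {"rx": 0, "ry": 0, "rz": 0, "dx": -0.0083, "dy": -0.0255, "dz": 0, "fingers": 0.03},
  {"rx": 0, "ry": 0, "rz": 0, "dx": -0.0083, "dy": -0.0255, "dz": 0, "fingers": 0.03},
  {"rx": 0, "ry": 0, "rz": 0, "dx": -0.0083, "dy": -0.0255, "dz": 0, "fingers": 0.03},
  {"rx": 0, "ry": 0, "rz": 0, "dx": -0.0083, "dy": -0.0255, "dz": 0, "fingers": 0.03},
  {"rx": 0, "ry": 0, "rz": 0, "dx": -0.0083, "dy": -0.0255, "dz": 0, "fingers": 0.03},
  {"rx": 0, "ry": 0, "rz": 0, "dx": -0.0083, "dy": -0.0255, "dz": 0, "fingers": 0.03},
  {"rx": 0, "ry": 0, "rz": 0, "dx": -0.0083, "dy": -0.0255, "dz": 0, "fingers": 0.03},
  {"rx": 0, "ry": 0, "rz": 0, "dx": 0, "dy": 0, "dz": 0, "fingers": 0.03},
  {"rx": 0, "ry": 0, "rz": 0, "dx": 0, "dy": 0, "dz": 0.025, "fingers": 0.03},
  {"rx": 0, "ry": 0, "rz": 0, "dx": 0, "dy": 0, "dz": 0.025, "fingers": 0.03},
  {"rx": 0, "ry": 0, "rz": 0, "dx": 0, "dy": 0, "dz": 0.015, "fingers": 0.03},
  {"rx": 0, "ry": 0, "rz": 0, "dx": 0, "dy": 0, "dz": 0, "fingers": 0.03},
])

```text
time_s: 7.35
position: [0.4928, 0.2352, 0.0495]
tool_rot: [[0.884, 0.467, -0.006], [0.467, -0.884, -0.002], [-0.006, -0.001, -1.0]]
ft_force: [0.5, -0.7, -2.1]
grip_width: 0.0395
gripper_force: 40.9
```

```bash
python3 - <<'E'
from h import *
to(.494,.236,.0576,28)
P=env.get_image("scene");cv2.imwrite("pics/s2.png",cv2.resize(P["color"][100:240,240:440],None,fx=3,fy=3))
E
```

```text
shift now [ 0.0015 -0.0001  0.0106] rz -0.003 tilt [-0.006 -0.002 -1.   ] q6 75 | xy after turn:  [ 0.0015 -0.0001]
```

View pics/s2.png

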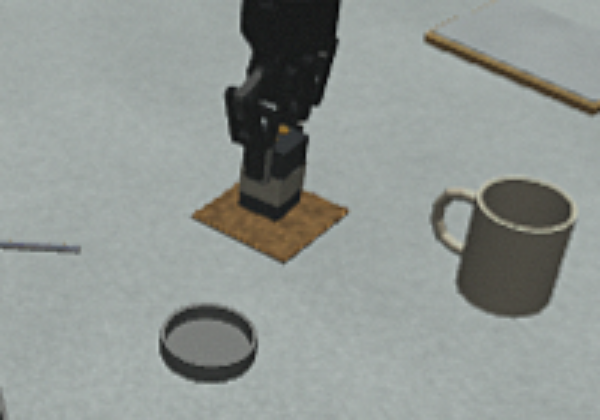

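Emit:
arm_command([
  {"rx": 0, "ry": 0, "rz": 0, "dx": 0, "dy": 0, "dz": 0.006, "fingers": 0.03},
  {"rx": 0, "ry": 0, "rz": 0, "dx": 0, "dy": 0, "dz": 0.003, "fingers": 0.03},
  {"rx": 0, "ry": 0, "rz": 0, "dx": 0, "dy": 0, "dz": 0.002, "fingers": 0.03},
  {"rx": 0, "ry": 0, "rz": 0, "dx": 0, "dy": 0, "dz": 0, "fingers": 0.03},
])

```text
time_s: 7.8
position: [0.494, 0.2361, 0.0413]
tool_rot: [[0.884, 0.467, 0.0], [0.467, -0.884, 0.0], [0.0, 0.0, -1.0]]
ft_force: [0.0, 0.6, -1.9]
grip_width: 0.0397
gripper_force: 40.9
```

Still hanging; 2 mm more, then release.

Emit:
arm_command([
  {"rx": 0, "ry": 0, "rz": 0, "dx": 0, "dy": 0, "dz": 0.0015, "fingers": 0.03},
  {"rx": 0, "ry": 0, "rz": 0, "dx": 0, "dy": 0, "dz": 0.001, "fingers": 0.03},
  {"rx": 0, "ry": 0, "rz": 0, "dx": 0, "dy": 0, "dz": 0, "fingers": 0.03},
])

```text
time_s: 8.1
position: [0.494, 0.2361, 0.039]
tool_rot: [[0.884, 0.467, 0.0], [0.467, -0.884, 0.0], [0.0, 0.0, -1.0]]
ft_force: [-0.3, -0.5, -1.1]
grip_width: 0.0394
gripper_force: 41.0
```

Emit:
arm_command([
  {"rx": 0, "ry": 0, "rz": 0, "dx": 0, "dy": 0, "dz": 0, "fingers": 0.042},
  {"rx": 0, "ry": 0, "rz": 0, "dx": 0, "dy": 0, "dz": 0, "fingers": 0.05},
  {"rx": 0, "ry": 0, "rz": 0, "dx": 0, "dy": 0, "dz": 0, "fingers": 0.085},
  {"rx": 0, "ry": 0, "rz": 0, "dx": 0, "dy": 0, "dz": 0, "fingers": 0.085},
  {"rx": 0, "ry": 0, "rz": 0, "dx": 0, "dy": 0, "dz": 0, "fingers": 0.085},
  {"rx": 0, "ry": 0, "rz": 0, "dx": 0, "dy": 0, "dz": -0.03, "fingers": 0.085},
  {"rx": 0, "ry": 0, "rz": 0, "dx": 0, "dy": 0, "dz": -0.04, "fingers": 0.085},
  {"rx": 0, "ry": 0, "rz": 0, "dx": 0, "dy": 0, "dz": -0.04, "fingers": 0.085},
  {"rx": 0, "ry": 0, "rz": 0, "dx": 0, "dy": 0, "dz": 0, "fingers": 0.085},
])

```text
time_s: 9.0
position: [0.4961, 0.2367, 0.1539]
tool_rot: [[0.884, 0.467, 0.01], [0.467, -0.884, 0.002], [0.01, 0.003, -1.0]]
ft_force: [0.3, 0.5, -0.5]
grip_width: 0.0848
gripper_force: 0.0
```

```bash
python3 - <<'E'
from h import *
for c in("top","scene"):
    P=env.get_image(c)
    for n,z in(("battery",.004),("round_tray",0),("motor",.004)):
        print(c,n,[(round(x["p"],2),np.round(px2w(P,x["location"],z)[:2],3)) for x in env.tip_of(n,P)[:1]])
to(.633,-.093,.045,28)
E
```

```text
top battery [(0.62, array([ 0.448, -0.016]))]
top round_tray [(0.74, array([0.629, 0.1  ]))]
top motor [(0.52, array([ 0.626, -0.093]))]
scene battery [(0.55, array([0.497, 0.236]))]
scene round_tray [(0.59, array([0.636, 0.102]))]
scene motor [(0.7, array([ 0.638, -0.093]))]
shift now [-0.0301  0.3561  0.1214] rz -0.003 tilt [-0.002 -0.    -1.   ] q6 75 | xy after turn:  [-0.0314  0.3559]
```

Emit:
arm_command([
  {"rx": 0, "ry": 0, "rz": 0, "dx": -0.0038, "dy": 0.0445, "dz": 0, "fingers": 0.085},
  {"rx": 0, "ry": 0, "rz": 0, "dx": -0.0038, "dy": 0.0445, "dz": 0, "fingers": 0.085},
  {"rx": 0, "ry": 0, "rz": 0, "dx": -0.0038, "dy": 0.0445, "dz": 0, "fingers": 0.085},
  {"rx": 0, "ry": 0, "rz": 0, "dx": -0.0038, "dy": 0.0445, "dz": 0, "fingers": 0.085},
  {"rx": 0, "ry": 0, "rz": 0, "dx": -0.0038, "dy": 0.0445, "dz": 0, "fingers": 0.085},
  {"rx": 0, "ry": 0, "rz": 0, "dx": -0.0038, "dy": 0.0445, "dz": 0, "fingers": 0.085},
  {"rx": 0, "ry": 0, "rz": 0, "dx": -0.0038, "dy": 0.0445, "dz": 0, "fingers": 0.085},
  {"rx": 0, "ry": 0, "rz": 0, "dx": -0.0038, "dy": 0.0445, "dz": 0, "fingers": 0.085},
  {"rx": 0, "ry": 0, "rz": 0, "dx": 0, "dy": 0, "dz": 0, "fingers": 0.085},
  {"rx": 0, "ry": 0, "rz": 0, "dx": 0, "dy": 0, "dz": 0.025, "fingers": 0.085},
  {"rx": 0, "ry": 0, "rz": 0, "dx": 0, "dy": 0, "dz": 0.025, "fingers": 0.085},
  {"rx": 0, "ry": 0, "rz": 0, "dx": 0, "dy": 0, "dz": 0, "fingers": 0.085},
])

```text
time_s: 10.6
position: [0.6314, -0.0919, 0.0951]
tool_rot: [[0.884, 0.467, -0.007], [0.467, -0.884, 0.003], [-0.005, -0.006, -1.0]]
ft_force: [-0.4, -0.5, 0.6]
grip_width: 0.0852
gripper_force: 0.0
```

```bash
python3 - <<'E'
from h import *
to(.633,-.093,.046,28)
P=env.get_image("scene");cv2.imwrite("pics/s3.png",cv2.resize(P["color"][130:280,150:350],None,fx=3,fy=3))
E
```

```text
shift now [0.0013 0.0021 0.0678] rz -0.003 tilt [-0.007  0.003 -1.   ] q6 43 | xy after turn:  [0.0009 0.0017]
```

View pics/s3.png

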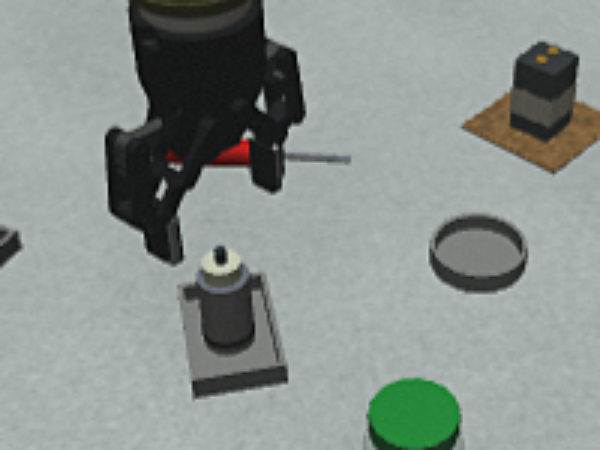

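Emit:
arm_command([
  {"rx": 0, "ry": 0, "rz": 0, "dx": 0.001, "dy": 0.001, "dz": 0.02, "fingers": 0.085},
  {"rx": 0, "ry": 0, "rz": 0, "dx": 0, "dy": 0, "dz": 0.025, "fingers": 0.085},
  {"rx": 0, "ry": 0, "rz": 0, "dx": 0, "dy": 0, "dz": 0.022, "fingers": 0.085},
  {"rx": 0, "ry": 0, "rz": 0, "dx": 0, "dy": 0, "dz": 0, "fingers": 0.085},
  {"rx": 0, "ry": 0, "rz": 0, "dx": 0, "dy": 0, "dz": 0, "fingers": 0.05},
  {"rx": 0, "ry": 0, "rz": 0, "dx": 0, "dy": 0, "dz": 0, "fingers": 0.042},
  {"rx": 0, "ry": 0, "rz": 0, "dx": 0, "dy": 0, "dz": 0, "fingers": 0.038},
  {"rx": 0, "ry": 0, "rz": 0, "dx": 0, "dy": 0, "dz": 0, "fingers": 0.026},
  {"rx": 0, "ry": 0, "rz": 0, "dx": 0, "dy": 0, "dz": 0, "fingers": 0.026},
  {"rx": 0, "ry": 0, "rz": 0, "dx": 0, "dy": 0, "dz": 0, "fingers": 0.026},
  {"rx": 0, "ry": 0, "rz": 0, "dx": 0, "dy": 0, "dz": 0, "fingers": 0.026},
])

```text
time_s: 11.75
position: [0.6352, -0.0935, 0.0333]
tool_rot: [[0.884, 0.467, 0.002], [0.467, -0.884, -0.001], [0.002, 0.002, -1.0]]
ft_force: [-1.1, -0.3, 6.7]
grip_width: 0.0352
gripper_force: 39.5
```

Emit:
arm_command([
  {"rx": 0, "ry": 0, "rz": 0, "dx": 0, "dy": 0, "dz": -0.02, "fingers": 0.026},
  {"rx": 0, "ry": 0, "rz": 0, "dx": 0, "dy": 0, "dz": -0.03, "fingers": 0.026},
  {"rx": 0, "ry": 0, "rz": 0, "dx": 0, "dy": 0, "dz": -0.03, "fingers": 0.026},
  {"rx": 0, "ry": 0, "rz": 0, "dx": 0, "dy": 0, "dz": 0, "fingers": 0.026},
  {"rx": 0, "ry": 0, "rz": 0, "dx": 0, "dy": 0, "dz": 0, "fingers": 0.026},
])

```text
time_s: 12.25
position: [0.6344, -0.0932, 0.1116]
tool_rot: [[0.884, 0.467, -0.0], [0.467, -0.884, 0.0], [-0.0, -0.0, -1.0]]
ft_force: [0.0, 0.4, -2.0]
grip_width: 0.035
gripper_force: 40.6
```

```bash
python3 - <<'E'
from h import *
to(.629,.103,.052,28)
E
```

```text
shift now [ 0.0869 -0.1761  0.0783] rz -0.003 tilt [-0.  0. -1.] q6 43 | xy after turn:  [ 0.0874 -0.1758]
```

Emit:
arm_command([
  {"rx": 0, "ry": 0, "rz": 0, "dx": 0.0124, "dy": -0.0251, "dz": 0, "fingers": 0.026},
  {"rx": 0, "ry": 0, "rz": 0, "dx": 0.0124, "dy": -0.0251, "dz": 0, "fingers": 0.026},
  {"rx": 0, "ry": 0, "rz": 0, "dx": 0.0124, "dy": -0.0251, "dz": 0, "fingers": 0.026},
  {"rx": 0, "ry": 0, "rz": 0, "dx": 0.0124, "dy": -0.0251, "dz": 0, "fingers": 0.026},
  {"rx": 0, "ry": 0, "rz": 0, "dx": 0.0124, "dy": -0.0251, "dz": 0, "fingers": 0.026},
  {"rx": 0, "ry": 0, "rz": 0, "dx": 0.0124, "dy": -0.0251, "dz": 0, "fingers": 0.026},
  {"rx": 0, "ry": 0, "rz": 0, "dx": 0.0124, "dy": -0.0251, "dz": 0, "fingers": 0.026},
  {"rx": 0, "ry": 0, "rz": 0, "dx": 0, "dy": 0, "dz": 0, "fingers": 0.026},
  {"rx": 0, "ry": 0, "rz": 0, "dx": 0, "dy": 0, "dz": 0.025, "fingers": 0.026},
  {"rx": 0, "ry": 0, "rz": 0, "dx": 0, "dy": 0, "dz": 0.025, "fingers": 0.026},
  {"rx": 0, "ry": 0, "rz": 0, "dx": 0, "dy": 0, "dz": 0, "fingers": 0.026},
  {"rx": 0, "ry": 0, "rz": 0, "dx": 0, "dy": 0, "dz": 0, "fingers": 0.026},
])

```text
time_s: 13.45
position: [0.6291, 0.1021, 0.0613]
tool_rot: [[0.885, 0.467, -0.002], [0.467, -0.885, -0.0], [-0.002, -0.001, -1.0]]
ft_force: [0.5, 0.1, -1.5]
grip_width: 0.0352
gripper_force: 40.5
```

```bash
python3 - <<'E'
from h import *
to(.629,.103,.052,28)
P=env.get_image("scene");cv2.imwrite("pics/s4.png",cv2.resize(P["color"][140:250,240:390],None,fx=4,fy=4))
E
```

```text
shift now [ 0.0004 -0.0008  0.028 ] rz -0.003 tilt [-0.002 -0.    -1.   ] q6 61 | xy after turn:  [ 0.0003 -0.0008]
```

View pics/s4.png

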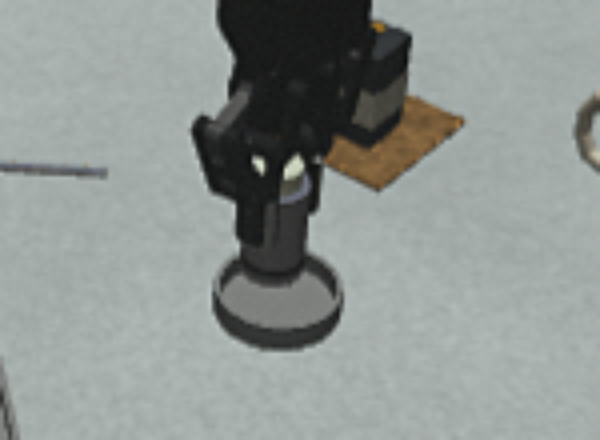

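Emit:
arm_command([
  {"rx": 0, "ry": 0, "rz": 0, "dx": 0, "dy": 0, "dz": 0.015, "fingers": 0.026},
  {"rx": 0, "ry": 0, "rz": 0, "dx": 0, "dy": 0, "dz": 0.008, "fingers": 0.026},
  {"rx": 0, "ry": 0, "rz": 0, "dx": 0, "dy": 0, "dz": 0.003, "fingers": 0.026},
  {"rx": 0, "ry": 0, "rz": 0, "dx": 0, "dy": 0, "dz": 0.002, "fingers": 0.026},
  {"rx": 0, "ry": 0, "rz": 0, "dx": 0, "dy": 0, "dz": 0, "fingers": 0.026},
  {"rx": 0, "ry": 0, "rz": 0, "dx": 0, "dy": 0, "dz": 0, "fingers": 0.026},
])

```text
time_s: 14.1
position: [0.6296, 0.1026, 0.0343]
tool_rot: [[0.884, 0.467, 0.001], [0.467, -0.884, -0.0], [0.001, 0.0, -1.0]]
ft_force: [0.4, 0.8, -2.5]
grip_width: 0.0349
gripper_force: 40.6
```

Emit:
arm_command([
  {"rx": 0, "ry": 0, "rz": 0, "dx": 0, "dy": 0, "dz": 0.001, "fingers": 0.026},
  {"rx": 0, "ry": 0, "rz": 0, "dx": 0, "dy": 0, "dz": 0.001, "fingers": 0.026},
  {"rx": 0, "ry": 0, "rz": 0, "dx": 0, "dy": 0, "dz": 0, "fingers": 0.026},
  {"rx": 0, "ry": 0, "rz": 0, "dx": 0, "dy": 0, "dz": 0, "fingers": 0.038},
  {"rx": 0, "ry": 0, "rz": 0, "dx": 0, "dy": 0, "dz": 0, "fingers": 0.046},
  {"rx": 0, "ry": 0, "rz": 0, "dx": 0, "dy": 0, "dz": 0, "fingers": 0.085},
  {"rx": 0, "ry": 0, "rz": 0, "dx": 0, "dy": 0, "dz": 0, "fingers": 0.085},
  {"rx": 0, "ry": 0, "rz": 0, "dx": 0, "dy": 0, "dz": 0, "fingers": 0.085},
  {"rx": 0, "ry": 0, "rz": 0, "dx": 0, "dy": 0, "dz": -0.03, "fingers": 0.085},
  {"rx": 0, "ry": 0, "rz": 0, "dx": 0, "dy": 0, "dz": -0.04, "fingers": 0.085},
  {"rx": 0, "ry": 0, "rz": 0, "dx": 0, "dy": 0, "dz": -0.04, "fingers": 0.085},
  {"rx": 0, "ry": 0, "rz": 0, "dx": 0, "dy": 0, "dz": 0, "fingers": 0.085},
])

```text
time_s: 15.3
position: [0.6317, 0.1026, 0.1477]
tool_rot: [[0.884, 0.467, 0.011], [0.467, -0.884, -0.0], [0.009, 0.005, -1.0]]
ft_force: [0.3, 0.2, -0.1]
grip_width: 0.0851
gripper_force: 0.0
```

```bash
python3 - <<'E'
from h import *
for c in("top","scene"):
    P=env.get_image(c)
    for n,z in(("battery",.004),("round_tray",0),("motor",.004),("oblong_tray",0),("shell",.004)):
        print(c,n,[(round(x["p"],2),np.round(px2w(P,x["location"],z)[:2],3)) for x in env.tip_of(n,P)[:1]])
to(.469,-.265,.065,-23)
E
```

```text
top battery [(0.67, array([0.486, 0.239]))]
top round_tray [(0.52, array([0.634, 0.1  ]))]
top motor [(0.46, array([0.624, 0.105]))]
top oblong_tray [(0.91, array([ 0.63 , -0.098]))]
top shell [(0.85, array([ 0.47 , -0.261]))]
scene battery [(0.57, array([0.495, 0.244]))]
scene round_tray [(0.85, array([0.623, 0.105]))]
scene motor [(0.72, array([0.628, 0.106]))]
scene oblong_tray [(0.61, array([ 0.635, -0.094]))]
scene shell [(0.72, array([ 0.473, -0.265]))]
shift now [-0.3134  0.2502  0.0953] rz 0.887 tilt [-0.  0. -1.] q6 61 | xy after turn:  [-0.0039  0.401 ]
```

Emit:
arm_command([
  {"rx": 0, "ry": 0, "rz": 0, "dx": -0.0348, "dy": 0.0278, "dz": 0, "fingers": 0.085},
  {"rx": 0, "ry": 0, "rz": 0, "dx": -0.0348, "dy": 0.0278, "dz": 0, "fingers": 0.085},
  {"rx": 0, "ry": 0, "rz": 0, "dx": -0.0348, "dy": 0.0278, "dz": 0, "fingers": 0.085},
  {"rx": 0, "ry": 0, "rz": 0, "dx": -0.0348, "dy": 0.0278, "dz": 0, "fingers": 0.085},
  {"rx": 0, "ry": 0, "rz": 0, "dx": -0.0348, "dy": 0.0278, "dz": 0, "fingers": 0.085},
  {"rx": 0, "ry": 0, "rz": 0, "dx": -0.0348, "dy": 0.0278, "dz": 0, "fingers": 0.085},
  {"rx": 0, "ry": 0, "rz": 0, "dx": -0.0348, "dy": 0.0278, "dz": 0, "fingers": 0.085},
  {"rx": 0, "ry": 0, "rz": 0, "dx": -0.0348, "dy": 0.0278, "dz": 0, "fingers": 0.085},
  {"rx": 0, "ry": 0, "rz": 0, "dx": -0.0348, "dy": 0.0278, "dz": 0, "fingers": 0.085},
  {"rx": 0, "ry": 0, "rz": 0.145, "dx": 0, "dy": 0, "dz": 0, "fingers": 0.085},
  {"rx": 0, "ry": 0, "rz": 0.145, "dx": 0, "dy": 0, "dz": 0, "fingers": 0.085},
  {"rx": 0, "ry": 0, "rz": 0.145, "dx": 0, "dy": 0, "dz": 0, "fingers": 0.085},
])

```text
time_s: 17.1
position: [0.469, -0.2654, 0.1418]
tool_rot: [[0.999, 0.044, 0.0], [0.044, -0.999, 0.0], [0.0, -0.0, -1.0]]
ft_force: [-0.6, 0.4, -0.2]
grip_width: 0.085
gripper_force: 0.0
```

Emit:
arm_command([
  {"rx": 0, "ry": 0, "rz": 0.145, "dx": 0, "dy": 0, "dz": 0, "fingers": 0.085},
  {"rx": 0, "ry": 0, "rz": 0.145, "dx": 0, "dy": 0, "dz": 0, "fingers": 0.085},
  {"rx": 0, "ry": 0, "rz": 0.145, "dx": 0, "dy": 0, "dz": 0, "fingers": 0.085},
  {"rx": 0, "ry": 0, "rz": 0, "dx": 0, "dy": 0, "dz": 0.03, "fingers": 0.085},
  {"rx": 0, "ry": 0, "rz": 0, "dx": 0, "dy": 0, "dz": 0, "fingers": 0.085},
  {"rx": 0, "ry": 0, "rz": 0, "dx": 0, "dy": 0, "dz": 0, "fingers": 0.085},
])

```text
time_s: 17.7
position: [0.4692, -0.2649, 0.1121]
tool_rot: [[0.927, -0.374, -0.001], [-0.374, -0.927, 0.001], [-0.001, -0.0, -1.0]]
ft_force: [-0.0, -0.2, -0.4]
grip_width: 0.0851
gripper_force: 0.0
```

```bash
python3 - <<'E'
from h import *
to(.4705,-.265,.065,-23)
P=env.get_image("scene");cv2.imwrite("pics/s5.png",cv2.resize(P["color"][120:260,60:210],None,fx=4,fy=4))
E
```

```text
shift now [ 0.0013 -0.0004  0.0658] rz 0.018 tilt [-0.001  0.001 -1.   ] q6 70 | xy after turn:  [ 0.0012 -0.0004]
```

View pics/s5.png

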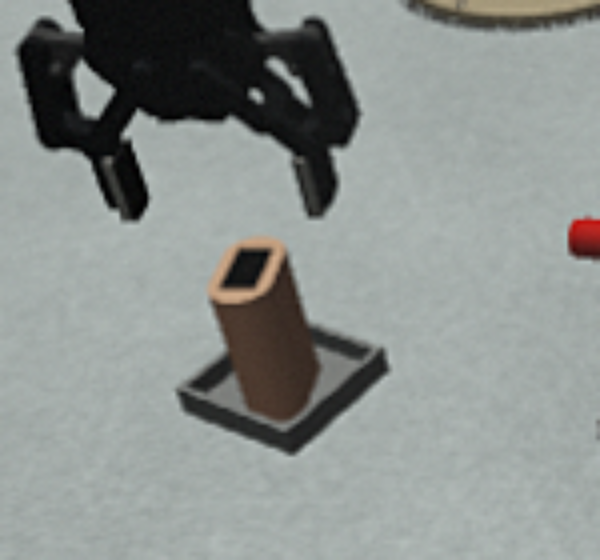

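```bash
python3 - <<'E'
from h import *
P=env.get_image("scene")
for z in(.004,.089,.112,.125): print(z,np.round((w2px(P,[.4705,-.265,z])-[60,120])*4+1.5))
print(np.round(px2w(P,((250-1.5)/4+60,(270-1.5)/4+120),.089),4))
a=px2w(P,((132-1.5)/4+60,(216-1.5)/4+120),.125);b=px2w(P,((316-1.5)/4+60,(214-1.5)/4+120),.125);print(a,b,a-b,(a+b)/2)
E
```

```text
0.004 [284. 389.]
0.089 [246. 270.]
0.112 [235. 235.]
0.125 [228. 214.]
[ 0.4716 -0.2631  0.089 ]
[ 0.45306409 -0.30969843  0.125     ] [ 0.4878842  -0.22429766  0.125     ] [-0.03482011 -0.08540077  0.        ] [ 0.47047414 -0.26699804  0.125     ]
```

Emit:
arm_command([
  {"rx": 0, "ry": 0, "rz": 0.018, "dx": 0.0015, "dy": -0.0005, "dz": 0.02, "fingers": 0.085},
  {"rx": 0, "ry": 0, "rz": 0, "dx": 0, "dy": 0, "dz": 0.025, "fingers": 0.085},
  {"rx": 0, "ry": 0, "rz": 0, "dx": 0, "dy": 0, "dz": 0.02, "fingers": 0.085},
  {"rx": 0, "ry": 0, "rz": 0, "dx": 0, "dy": 0, "dz": 0, "fingers": 0.085},
  {"rx": 0, "ry": 0, "rz": 0, "dx": 0, "dy": 0, "dz": 0, "fingers": 0.05},
  {"rx": 0, "ry": 0, "rz": 0, "dx": 0, "dy": 0, "dz": 0, "fingers": 0.038},
  {"rx": 0, "ry": 0, "rz": 0, "dx": 0, "dy": 0, "dz": 0, "fingers": 0.034},
  {"rx": 0, "ry": 0, "rz": 0, "dx": 0, "dy": 0, "dz": 0, "fingers": 0.024},
  {"rx": 0, "ry": 0, "rz": 0, "dx": 0, "dy": 0, "dz": 0, "fingers": 0.024},
  {"rx": 0, "ry": 0, "rz": 0, "dx": 0, "dy": 0, "dz": 0, "fingers": 0.024},
  {"rx": 0, "ry": 0, "rz": 0, "dx": 0, "dy": 0, "dz": 0, "fingers": 0.024},
], squeeze=35)

```text
time_s: 18.9
position: [0.4712, -0.2653, 0.0478]
tool_rot: [[0.92, -0.391, 0.001], [-0.391, -0.92, -0.001], [0.002, 0.001, -1.0]]
ft_force: [-0.8, 0.9, 6.1]
grip_width: 0.0314
gripper_force: 35.5
```

Emit:
arm_command([
  {"rx": 0, "ry": 0, "rz": 0, "dx": 0, "dy": 0, "dz": -0.02, "fingers": 0.024},
  {"rx": 0, "ry": 0, "rz": 0, "dx": 0, "dy": 0, "dz": -0.03, "fingers": 0.024},
  {"rx": 0, "ry": 0, "rz": 0, "dx": 0, "dy": 0, "dz": -0.03, "fingers": 0.024},
  {"rx": 0, "ry": 0, "rz": 0, "dx": 0, "dy": 0, "dz": 0, "fingers": 0.024},
  {"rx": 0, "ry": 0, "rz": 0, "dx": 0, "dy": 0, "dz": 0, "fingers": 0.024},
])

```text
time_s: 19.4
position: [0.4706, -0.2649, 0.1268]
tool_rot: [[0.92, -0.391, 0.0], [-0.391, -0.92, -0.0], [0.0, 0.0, -1.0]]
ft_force: [0.3, -0.1, -2.2]
grip_width: 0.0314
gripper_force: 35.4
```

```bash
python3 - <<'E'
from h import *
to(.632,-.094,.067,-11)
P=env.get_image("top")
a=P["color"]
cv2.imwrite("pics/t6.png",cv2.resize(a[160:310,300:460],None,fx=4,fy=4,interpolation=cv2.INTER_CUBIC))
E
```

```text
shift now [ 0.0816 -0.2204  0.0785] rz -0.21 tilt [ 0. -0. -1.] q6 71 | xy after turn:  [ 0.1258 -0.1985]
```

View pics/t6.png

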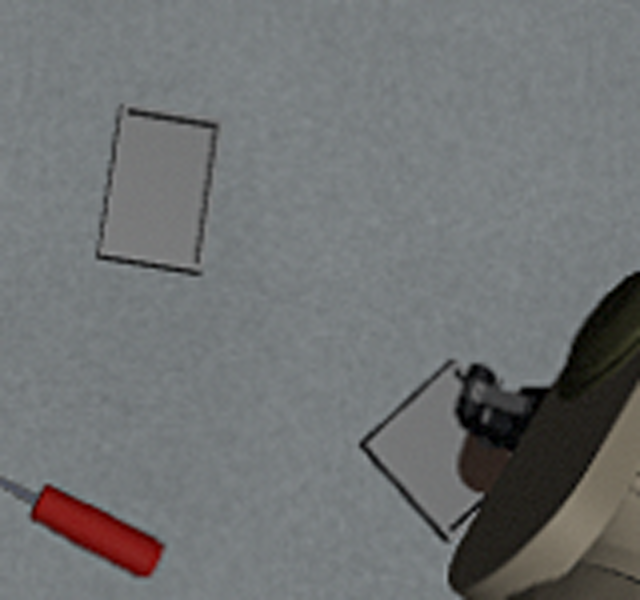

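Emit:
arm_command([
  {"rx": 0, "ry": 0, "rz": 0, "dx": 0.0102, "dy": -0.0275, "dz": 0, "fingers": 0.024},
  {"rx": 0, "ry": 0, "rz": 0, "dx": 0.0102, "dy": -0.0275, "dz": 0, "fingers": 0.024},
  {"rx": 0, "ry": 0, "rz": 0, "dx": 0.0102, "dy": -0.0275, "dz": 0, "fingers": 0.024},
  {"rx": 0, "ry": 0, "rz": 0, "dx": 0.0102, "dy": -0.0275, "dz": 0, "fingers": 0.024},
  {"rx": 0, "ry": 0, "rz": 0, "dx": 0.0102, "dy": -0.0275, "dz": 0, "fingers": 0.024},
  {"rx": 0, "ry": 0, "rz": 0, "dx": 0.0102, "dy": -0.0275, "dz": 0, "fingers": 0.024},
  {"rx": 0, "ry": 0, "rz": 0, "dx": 0.0102, "dy": -0.0275, "dz": 0, "fingers": 0.024},
  {"rx": 0, "ry": 0, "rz": 0, "dx": 0.0102, "dy": -0.0275, "dz": 0, "fingers": 0.024},
  {"rx": 0, "ry": 0, "rz": -0.115, "dx": 0, "dy": 0, "dz": 0, "fingers": 0.024},
  {"rx": 0, "ry": 0, "rz": -0.115, "dx": 0, "dy": 0, "dz": 0, "fingers": 0.024},
  {"rx": 0, "ry": 0, "rz": 0, "dx": 0, "dy": 0, "dz": 0, "fingers": 0.024},
])

```text
time_s: 20.55
position: [0.6314, -0.0941, 0.1249]
tool_rot: [[0.985, -0.17, -0.003], [-0.17, -0.985, 0.001], [-0.003, -0.001, -1.0]]
ft_force: [-0.3, -0.7, -1.3]
grip_width: 0.0317
gripper_force: 35.5
```

Emit:
arm_command([
  {"rx": 0, "ry": 0, "rz": 0, "dx": 0, "dy": 0, "dz": 0.025, "fingers": 0.024},
  {"rx": 0, "ry": 0, "rz": 0, "dx": 0, "dy": 0, "dz": 0.025, "fingers": 0.024},
  {"rx": 0, "ry": 0, "rz": 0, "dx": 0, "dy": 0, "dz": 0, "fingers": 0.024},
  {"rx": 0, "ry": 0, "rz": 0, "dx": 0, "dy": 0, "dz": 0, "fingers": 0.024},
])

```text
time_s: 20.95
position: [0.6319, -0.0947, 0.0766]
tool_rot: [[0.985, -0.173, -0.001], [-0.173, -0.985, 0.0], [-0.001, -0.0, -1.0]]
ft_force: [-0.3, 0.4, -0.1]
grip_width: 0.0317
gripper_force: 35.4
```

```bash
python3 - <<'E'
from h import *
to(.632,-.094,.0665,-10)
P=env.get_image("scene");cv2.imwrite("pics/s7.png",cv2.resize(P["color"][150:290,150:340],None,fx=4,fy=4))
E
```

```text
shift now [ 0.     -0.0007  0.0288] rz 0.0 tilt [-0.001  0.    -1.   ] q6 81 | xy after turn:  [ 0.     -0.0007]
```

View pics/s7.png

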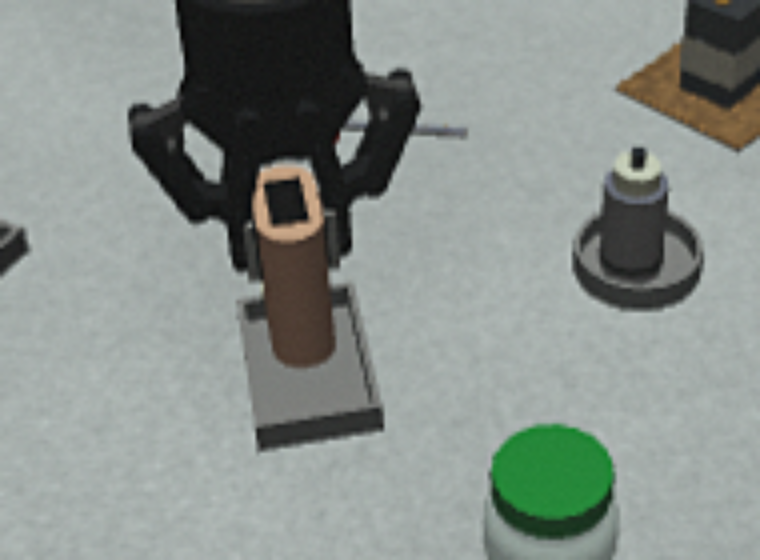

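Shell hangs aligned over the oblong tray (front bottom edge at (303,360), about 30 mm up); motor stands in the round tray at (635,230). Lower.

Emit:
arm_command([
  {"rx": 0, "ry": 0, "rz": 0, "dx": 0, "dy": 0, "dz": 0.015, "fingers": 0.024},
  {"rx": 0, "ry": 0, "rz": 0, "dx": 0, "dy": 0, "dz": 0.008, "fingers": 0.024},
  {"rx": 0, "ry": 0, "rz": 0, "dx": 0, "dy": 0, "dz": 0.003, "fingers": 0.024},
  {"rx": 0, "ry": 0, "rz": 0, "dx": 0, "dy": 0, "dz": 0.0025, "fingers": 0.024},
  {"rx": 0, "ry": 0, "rz": 0, "dx": 0, "dy": 0, "dz": 0, "fingers": 0.024},
  {"rx": 0, "ry": 0, "rz": 0, "dx": 0, "dy": 0, "dz": 0, "fingers": 0.024},
])

```text
time_s: 21.6
position: [0.6322, -0.0946, 0.0488]
tool_rot: [[0.985, -0.171, 0.001], [-0.171, -0.985, -0.0], [0.001, 0.0, -1.0]]
ft_force: [-0.8, -0.0, -1.9]
grip_width: 0.0317
gripper_force: 35.5
```

Emit:
arm_command([
  {"rx": 0, "ry": 0, "rz": 0, "dx": 0, "dy": 0, "dz": 0.0005, "fingers": 0.024},
  {"rx": 0, "ry": 0, "rz": 0, "dx": 0, "dy": 0, "dz": 0.0005, "fingers": 0.024},
  {"rx": 0, "ry": 0, "rz": 0, "dx": 0, "dy": 0, "dz": 0, "fingers": 0.024},
  {"rx": 0, "ry": 0, "rz": 0, "dx": 0, "dy": 0, "dz": 0, "fingers": 0.034},
  {"rx": 0, "ry": 0, "rz": 0, "dx": 0, "dy": 0, "dz": 0, "fingers": 0.042},
  {"rx": 0, "ry": 0, "rz": 0, "dx": 0, "dy": 0, "dz": 0, "fingers": 0.085},
  {"rx": 0, "ry": 0, "rz": 0, "dx": 0, "dy": 0, "dz": 0, "fingers": 0.085},
  {"rx": 0, "ry": 0, "rz": 0, "dx": 0, "dy": 0, "dz": 0, "fingers": 0.085},
  {"rx": 0, "ry": 0, "rz": 0, "dx": 0, "dy": 0, "dz": -0.025, "fingers": 0.085},
  {"rx": 0, "ry": 0, "rz": 0, "dx": 0, "dy": 0, "dz": -0.04, "fingers": 0.085},
  {"rx": 0, "ry": 0, "rz": 0, "dx": 0, "dy": 0, "dz": -0.04, "fingers": 0.085},
  {"rx": 0, "ry": 0, "rz": 0, "dx": 0, "dy": 0, "dz": 0, "fingers": 0.085},
])

```text
time_s: 22.8
position: [0.6341, -0.0952, 0.1583]
tool_rot: [[0.985, -0.171, 0.01], [-0.171, -0.985, -0.003], [0.011, 0.002, -1.0]]
ft_force: [0.8, 0.3, 0.2]
grip_width: 0.0852
gripper_force: 0.0
```

```bash
python3 - <<'E'
from h import *
for c in("top","scene"):
    P=env.get_image(c)
    for n,z in(("battery",.004),("motor",.004),("square_tray",0),("shell",.004)):
        print(c,n,[(round(x["p"],2),np.round(px2w(P,x["location"],z)[:2],3)) for x in env.tip_of(n,P)[:1]])
to(.494,.236,.056,28)
E
```

```text
top battery [(0.64, array([0.491, 0.238]))]
top motor [(0.47, array([0.624, 0.101]))]
top square_tray [(0.85, array([ 0.463, -0.265]))]
top shell [(0.36, array([ 0.635, -0.09 ]))]
scene battery [(0.71, array([0.502, 0.238]))]
scene motor [(0.89, array([0.631, 0.105]))]
scene square_tray [(0.56, array([ 0.46 , -0.263]))]
scene shell [(0.89, array([ 0.621, -0.089]))]
shift now [-0.1923 -0.3019  0.1147] rz -0.661 tilt [-0.001  0.    -1.   ] q6 81 | xy after turn:  [ 0.0334 -0.3565]
```

Emit:
arm_command([
  {"rx": 0, "ry": 0, "rz": 0, "dx": -0.024, "dy": -0.0377, "dz": 0, "fingers": 0.085},
  {"rx": 0, "ry": 0, "rz": 0, "dx": -0.024, "dy": -0.0377, "dz": 0, "fingers": 0.085},
  {"rx": 0, "ry": 0, "rz": 0, "dx": -0.024, "dy": -0.0377, "dz": 0, "fingers": 0.085},
  {"rx": 0, "ry": 0, "rz": 0, "dx": -0.024, "dy": -0.0377, "dz": 0, "fingers": 0.085},
  {"rx": 0, "ry": 0, "rz": 0, "dx": -0.024, "dy": -0.0377, "dz": 0, "fingers": 0.085},
  {"rx": 0, "ry": 0, "rz": 0, "dx": -0.024, "dy": -0.0377, "dz": 0, "fingers": 0.085},
  {"rx": 0, "ry": 0, "rz": 0, "dx": -0.024, "dy": -0.0377, "dz": 0, "fingers": 0.085},
  {"rx": 0, "ry": 0, "rz": 0, "dx": -0.024, "dy": -0.0377, "dz": 0, "fingers": 0.085},
  {"rx": 0, "ry": 0, "rz": -0.132, "dx": 0, "dy": 0, "dz": 0, "fingers": 0.085},
  {"rx": 0, "ry": 0, "rz": -0.132, "dx": 0, "dy": 0, "dz": 0, "fingers": 0.085},
  {"rx": 0, "ry": 0, "rz": -0.132, "dx": 0, "dy": 0, "dz": 0, "fingers": 0.085},
  {"rx": 0, "ry": 0, "rz": -0.132, "dx": 0, "dy": 0, "dz": 0, "fingers": 0.085},
])

```text
time_s: 24.5
position: [0.4944, 0.2357, 0.1522]
tool_rot: [[0.935, 0.354, -0.0], [0.354, -0.935, -0.0], [-0.0, 0.0, -1.0]]
ft_force: [0.3, 0.4, -0.2]
grip_width: 0.085
gripper_force: 0.0
```

Emit:
arm_command([
  {"rx": 0, "ry": 0, "rz": -0.132, "dx": 0, "dy": 0, "dz": 0, "fingers": 0.085},
  {"rx": 0, "ry": 0, "rz": 0, "dx": 0, "dy": 0, "dz": 0.025, "fingers": 0.085},
  {"rx": 0, "ry": 0, "rz": 0, "dx": 0, "dy": 0, "dz": 0.025, "fingers": 0.085},
  {"rx": 0, "ry": 0, "rz": 0, "dx": 0, "dy": 0, "dz": 0, "fingers": 0.085},
  {"rx": 0, "ry": 0, "rz": 0, "dx": 0, "dy": 0, "dz": 0, "fingers": 0.085},
])

```text
time_s: 25.0
position: [0.4947, 0.2356, 0.1027]
tool_rot: [[0.883, 0.469, -0.0], [0.469, -0.883, -0.0], [-0.0, -0.0, -1.0]]
ft_force: [-0.9, -0.5, 0.2]
grip_width: 0.085
gripper_force: 0.0
```

```bash
python3 - <<'E'
from h import *
to(.494,.236,.055,28)
P=env.get_image("scene");cv2.imwrite("pics/s8.png",cv2.resize(P["color"][90:270,190:400],None,fx=3.3,fy=3.3))
E
```

```text
shift now [-0.0004 -0.0007  0.0664] rz -0.001 tilt [-0. -0. -1.] q6 75 | xy after turn:  [-0.0004 -0.0007]
```

View pics/s8.png

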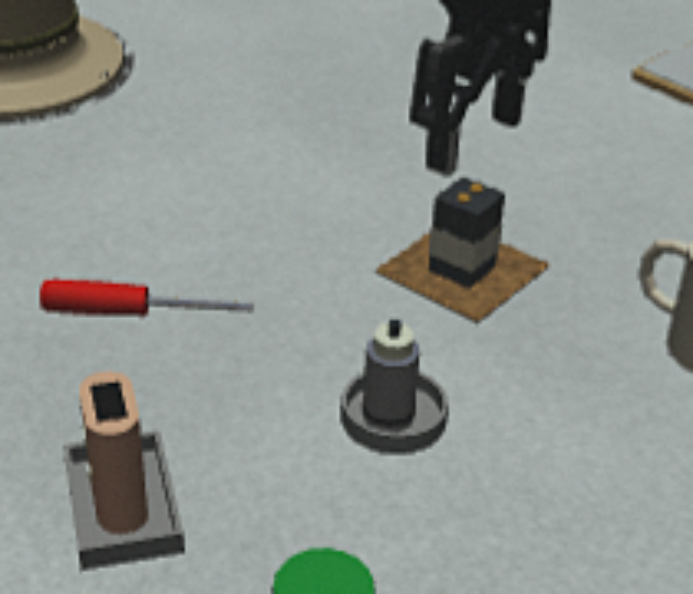

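Shell (115,460) and motor (390,385) stand in their trays; battery (465,235) stands on the mat with the fingers over it. Grasp it.

Emit:
arm_command([
  {"rx": 0, "ry": 0, "rz": 0, "dx": 0, "dy": 0, "dz": 0.02, "fingers": 0.085},
  {"rx": 0, "ry": 0, "rz": 0, "dx": 0, "dy": 0, "dz": 0.025, "fingers": 0.085},
  {"rx": 0, "ry": 0, "rz": 0, "dx": 0, "dy": 0, "dz": 0.021, "fingers": 0.085},
  {"rx": 0, "ry": 0, "rz": 0, "dx": 0, "dy": 0, "dz": 0, "fingers": 0.085},
  {"rx": 0, "ry": 0, "rz": 0, "dx": 0, "dy": 0, "dz": 0, "fingers": 0.05},
  {"rx": 0, "ry": 0, "rz": 0, "dx": 0, "dy": 0, "dz": 0, "fingers": 0.044},
  {"rx": 0, "ry": 0, "rz": 0, "dx": 0, "dy": 0, "dz": 0, "fingers": 0.03},
  {"rx": 0, "ry": 0, "rz": 0, "dx": 0, "dy": 0, "dz": 0, "fingers": 0.03},
  {"rx": 0, "ry": 0, "rz": 0, "dx": 0, "dy": 0, "dz": 0, "fingers": 0.03},
  {"rx": 0, "ry": 0, "rz": 0, "dx": 0, "dy": 0, "dz": 0, "fingers": 0.03},
], squeeze=40)

```text
time_s: 26.05
position: [0.4952, 0.2357, 0.0377]
tool_rot: [[0.883, 0.469, 0.002], [0.469, -0.883, 0.001], [0.002, 0.001, -1.0]]
ft_force: [0.5, 0.6, 7.1]
grip_width: 0.0395
gripper_force: 41.5
```

Emit:
arm_command([
  {"rx": 0, "ry": 0, "rz": 0, "dx": 0, "dy": 0, "dz": -0.02, "fingers": 0.03},
  {"rx": 0, "ry": 0, "rz": 0, "dx": 0, "dy": 0, "dz": -0.03, "fingers": 0.03},
  {"rx": 0, "ry": 0, "rz": 0, "dx": 0, "dy": 0, "dz": -0.04, "fingers": 0.03},
  {"rx": 0, "ry": 0, "rz": 0, "dx": 0, "dy": 0, "dz": 0, "fingers": 0.03},
  {"rx": 0, "ry": 0, "rz": 0, "dx": 0, "dy": 0, "dz": 0, "fingers": 0.03},
])

```text
time_s: 26.55
position: [0.4945, 0.2355, 0.1269]
tool_rot: [[0.883, 0.469, 0.001], [0.469, -0.883, 0.0], [0.001, 0.0, -1.0]]
ft_force: [-0.6, 0.2, -2.4]
grip_width: 0.0399
gripper_force: 41.0
```

```bash
python3 - <<'E'
from h import *
to(.466,-.262,.058,40)
E
```

```text
shift now [-0.2585  0.4261  0.0874] rz -0.21 tilt [ 0.001  0.    -1.   ] q6 75 | xy after turn:  [-0.3416  0.3628]
```

Emit:
arm_command([
  {"rx": 0, "ry": 0, "rz": 0, "dx": -0.0215, "dy": 0.0355, "dz": 0, "fingers": 0.03},
  {"rx": 0, "ry": 0, "rz": 0, "dx": -0.0215, "dy": 0.0355, "dz": 0, "fingers": 0.03},
  {"rx": 0, "ry": 0, "rz": 0, "dx": -0.0215, "dy": 0.0355, "dz": 0, "fingers": 0.03},
  {"rx": 0, "ry": 0, "rz": 0, "dx": -0.0215, "dy": 0.0355, "dz": 0, "fingers": 0.03},
  {"rx": 0, "ry": 0, "rz": 0, "dx": -0.0215, "dy": 0.0355, "dz": 0, "fingers": 0.03},
  {"rx": 0, "ry": 0, "rz": 0, "dx": -0.0215, "dy": 0.0355, "dz": 0, "fingers": 0.03},
  {"rx": 0, "ry": 0, "rz": 0, "dx": -0.0215, "dy": 0.0355, "dz": 0, "fingers": 0.03},
  {"rx": 0, "ry": 0, "rz": 0, "dx": -0.0215, "dy": 0.0355, "dz": 0, "fingers": 0.03},
  {"rx": 0, "ry": 0, "rz": 0, "dx": -0.0215, "dy": 0.0355, "dz": 0, "fingers": 0.03},
  {"rx": 0, "ry": 0, "rz": 0, "dx": -0.0215, "dy": 0.0355, "dz": 0, "fingers": 0.03},
  {"rx": 0, "ry": 0, "rz": 0, "dx": -0.0215, "dy": 0.0355, "dz": 0, "fingers": 0.03},
  {"rx": 0, "ry": 0, "rz": 0, "dx": -0.0215, "dy": 0.0355, "dz": 0, "fingers": 0.03},
])

```text
time_s: 27.75
position: [0.4653, -0.263, 0.1249]
tool_rot: [[0.883, 0.468, -0.002], [0.468, -0.883, 0.002], [-0.001, -0.003, -1.0]]
ft_force: [0.1, -0.3, -1.2]
grip_width: 0.0398
gripper_force: 41.1
```

Emit:
arm_command([
  {"rx": 0, "ry": 0, "rz": -0.105, "dx": 0, "dy": 0, "dz": 0, "fingers": 0.03},
  {"rx": 0, "ry": 0, "rz": -0.105, "dx": 0, "dy": 0, "dz": 0, "fingers": 0.03},
  {"rx": 0, "ry": 0, "rz": 0, "dx": 0, "dy": 0, "dz": 0.025, "fingers": 0.03},
  {"rx": 0, "ry": 0, "rz": 0, "dx": 0, "dy": 0, "dz": 0.03, "fingers": 0.03},
  {"rx": 0, "ry": 0, "rz": 0, "dx": 0, "dy": 0, "dz": 0, "fingers": 0.03},
  {"rx": 0, "ry": 0, "rz": 0, "dx": 0, "dy": 0, "dz": 0, "fingers": 0.03},
])

```text
time_s: 28.35
position: [0.466, -0.2615, 0.0709]
tool_rot: [[0.766, 0.643, -0.002], [0.643, -0.766, 0.002], [-0.0, -0.002, -1.0]]
ft_force: [-0.1, 0.2, -0.4]
grip_width: 0.0395
gripper_force: 41.2
```

```bash
python3 - <<'E'
from h import *
to(.466,-.262,.0564,40)
P=env.get_image("scene");cv2.imwrite("pics/s9.png",cv2.resize(P["color"][120:260,60:210],None,fx=4,fy=4))
E
```

```text
shift now [-0.0003  0.0005  0.0332] rz -0.0 tilt [-0.002  0.002 -1.   ] q6 8 | xy after turn:  [-0.0003  0.0004]
```

View pics/s9.png

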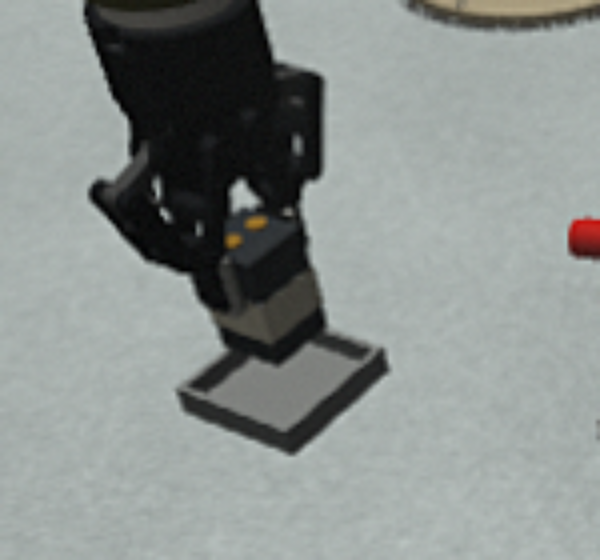

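Emit:
arm_command([
  {"rx": 0, "ry": 0, "rz": 0, "dx": 0, "dy": 0, "dz": 0.018, "fingers": 0.03},
  {"rx": 0, "ry": 0, "rz": 0, "dx": 0, "dy": 0, "dz": 0.009, "fingers": 0.03},
  {"rx": 0, "ry": 0, "rz": 0, "dx": 0, "dy": 0, "dz": 0.004, "fingers": 0.03},
  {"rx": 0, "ry": 0, "rz": 0, "dx": 0, "dy": 0, "dz": 0.0015, "fingers": 0.03},
  {"rx": 0, "ry": 0, "rz": 0, "dx": 0, "dy": 0, "dz": 0, "fingers": 0.03},
  {"rx": 0, "ry": 0, "rz": 0, "dx": 0, "dy": 0, "dz": 0, "fingers": 0.03},
])

```text
time_s: 29.0
position: [0.4665, -0.2619, 0.0394]
tool_rot: [[0.766, 0.643, 0.001], [0.643, -0.766, -0.001], [0.0, 0.001, -1.0]]
ft_force: [-0.3, 0.2, -2.1]
grip_width: 0.0396
gripper_force: 41.4
```

Emit:
arm_command([
  {"rx": 0, "ry": 0, "rz": 0, "dx": 0, "dy": 0, "dz": 0.001, "fingers": 0.03},
  {"rx": 0, "ry": 0, "rz": 0, "dx": 0, "dy": 0, "dz": 0.001, "fingers": 0.03},
  {"rx": 0, "ry": 0, "rz": 0, "dx": 0, "dy": 0, "dz": 0, "fingers": 0.03},
  {"rx": 0, "ry": 0, "rz": 0, "dx": 0, "dy": 0, "dz": 0, "fingers": 0.042},
  {"rx": 0, "ry": 0, "rz": 0, "dx": 0, "dy": 0, "dz": 0, "fingers": 0.05},
  {"rx": 0, "ry": 0, "rz": 0, "dx": 0, "dy": 0, "dz": 0, "fingers": 0.085},
  {"rx": 0, "ry": 0, "rz": 0, "dx": 0, "dy": 0, "dz": 0, "fingers": 0.085},
  {"rx": 0, "ry": 0, "rz": 0, "dx": 0, "dy": 0, "dz": 0, "fingers": 0.085},
  {"rx": 0, "ry": 0, "rz": 0, "dx": 0, "dy": 0, "dz": -0.03, "fingers": 0.085},
  {"rx": 0, "ry": 0, "rz": 0, "dx": 0, "dy": 0, "dz": -0.04, "fingers": 0.085},
  {"rx": 0, "ry": 0, "rz": 0, "dx": 0, "dy": 0, "dz": -0.04, "fingers": 0.085},
  {"rx": 0, "ry": 0, "rz": 0, "dx": 0, "dy": 0, "dz": 0, "fingers": 0.085},
])

```text
time_s: 30.2
position: [0.468, -0.2631, 0.1517]
tool_rot: [[0.766, 0.643, 0.007], [0.643, -0.766, -0.006], [0.001, 0.01, -1.0]]
ft_force: [0.3, 0.0, -0.3]
grip_width: 0.0848
gripper_force: 0.0
```

```bash
python3 - <<'E'
from h import *
P=env.get_image("scene");cv2.imwrite("pics/s10.png",cv2.resize(P["color"][120:310,60:340],None,fx=2.8,fy=2.8))
E
```

```text
(no output)
```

View pics/s10.png

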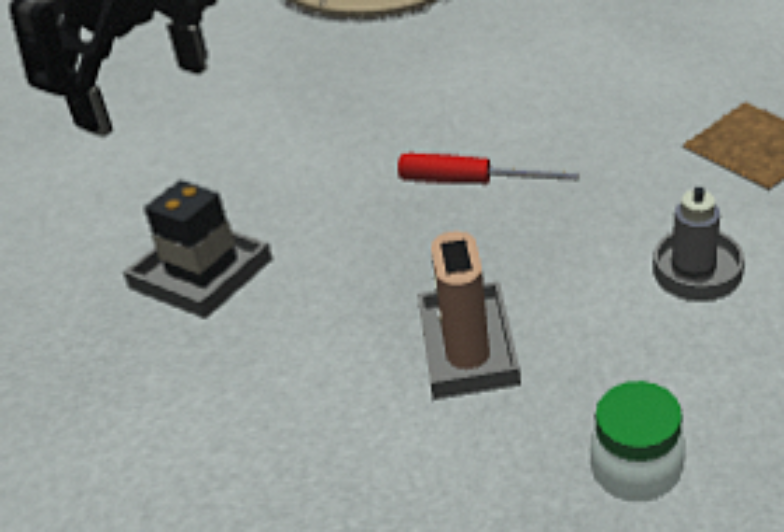

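Battery (195,235), shell (462,300) and motor (695,235) all stand in their own trays, mat empty, gripper clear.

```bash
python3 -c "
from rig import env
print(env.close_job())"
```

```text
the job is handed in; nothing more can be done
None
```

I handed the job in at about 30 s. In the last picture the motor, battery and shell stood upright in their own trays, the mat was empty, the gripper was clear, and the jar and screwdriver were in place. The mug was out of that frame but never approached. The hand-in returned no verdict.

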